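# Set out the film loading counter for work in the dark

## Task

Set out the loading counter for work in the dark, where everything is found by touch at even steps: the black iron weight and the cream tank lid are the landmarks and stay where they are, and the medium canister and the loupe are left alone. Put the brass lens cap flat and centred on top of the iron weight, stand the tall slim canister midway between the weight and the lid, and stand the steel film spool on its flange on the other side of the lid, so that weight, tall canister, lid and spool make one straight row with equal spacing between centres. Finally stand the squat wide canister behind the tall one (on the side away from the robot), square to the row and at that same centre spacing.

Things in the scene. Friction and masses are not known exactly. Their poses are not given: they have to be found in the camera images.
- iron_weight: Black iron lens weight, a plain all-black upright disc, diameter 68 mm, height 38 mm, flat top of diameter 62 mm, 0.95 kg. A landmark: it stays put. Its centre is always 220 mm from the tank lid's centre; it may be to the left or the right of the lid. Origin at the centre of its underside, z up along its axis.
- tank_lid: Cream bakelite changing-tank lid lying flat: disc of diameter 100 mm, 18 mm high, with a central knob (diameter 34 mm) up to 30 mm. A landmark: it stays put. Origin at the centre of its underside, z up along its axis. Its x axis lies along the line through the weight's and lid's centres and points roughly to the robot's left; its y axis points roughly towards the robot (at most 9 degrees off).
- lens_cap: Brass lens rear cap, a low knurled disc lying flat, diameter 52 mm (54 over the knurls), height 16 mm, about 70 g. Origin at the centre of its underside, z up along its axis.
- tall_canister: Tall slim canister, silver aluminium with black screw cap, the tallest and slimmest: diameter 38 mm, height 95 mm (cap the top 22 mm, diameter 30 mm), about 90 g. Origin at the centre of its underside, z up along its axis.
- squat_canister: Squat wide canister, silver aluminium with black screw cap, the lowest and widest: diameter 60 mm, height 42 mm (cap the top 14 mm, diameter 52 mm), about 100 g. Origin at the centre of its underside, z up along its axis.
- film_spool: Steel film spool standing on one flange: two flanges of diameter 50 mm and 4 mm thick, on a core of diameter 24 mm, total height 36 mm, about 80 g. Origin at the centre of its underside, z up along its axis.
- medium_canister: Loose medium canister, silver with black screw cap (diameter 40 mm), body diameter 48 mm, height 66 mm: not part of the job, leave it where it is. (The eight like it in the wooden rack at the back are fixed stock.) Origin at the centre of its underside, z up along its axis.
- loupe: Small film loupe, black barrel of diameter 48 mm on a grey foot of diameter 42 mm, height 46 mm: not part of the job, leave it where it is. Origin at the centre of its underside, z up along its axis.
Mind the look-alikes: they are no part of the job. Leave any blue or turquoise look-alike of the iron_weight alone.

How it is judged:
At the end, for the whole second after the job is handed in: Cap flat on the weight within 10 mm of centre. Weight, tall canister, lid, spool in one line 110 mm apart; squat canister 110 mm from the tall one on the side away from the robot, 156 mm from weight and lid; each within 15 mm. All four upright and at rest (horizontal distance between lens_cap and iron_weight below 0.01 m and z of lens_cap in the frame of iron_weight between 0.033 and 0.043 m and horizontal distance between tall_canister and iron_weight between 0.095 and 0.125 m and horizontal distance between tall_canister and tank_lid between 0.095 and 0.125 m and y of tall_canister in the frame of tank_lid between -0.015 and 0.015 m and horizontal distance between film_spool and tank_lid between 0.095 and 0.125 m and y of film_spool in the frame of tank_lid between -0.015 and 0.015 m and horizontal distance between film_spool and iron_weight above 0.28 m and horizontal distance between squat_canister and tall_canister between 0.095 and 0.125 m and horizontal distance between squat_canister and iron_weight between 0.1406 and 0.1706 m and horizontal distance between squat_canister and tank_lid between 0.1406 and 0.1706 m and y of squat_canister in the frame of tank_lid below -0.08 m and height (world z) of each of tall_canister, squat_canister, film_spool below 0.006 m and angle between each of tall_canister, squat_canister, film_spool, lens_cap's own z axis and vertical below 0.1 rad and linear speed of each of tall_canister, squat_canister, film_spool, lens_cap below 0.02 m/s and angular speed of each of tall_canister, squat_canister, film_spool, lens_cap below 0.2 rad/s); the robot touches nothing.
It fails at once if the iron weight was disturbed (moved more than 12 mm) (distance of iron_weight from where it was at the start of the episode above 0.012 m).
It fails at once if the tank lid was disturbed (moved more than 12 mm) (distance of tank_lid from where it was at the start of the episode above 0.012 m).
It fails at once if the medium canister was disturbed (moved more than 15 mm) (distance of medium_canister from where it was at the start of the episode above 0.015 m).
It fails at once if the loupe was disturbed (moved more than 15 mm) (distance of loupe from where it was at the start of the episode above 0.015 m).
It also fails if it takes over 112 s, if anything falls off the work surface, if the arm or the gripper's body presses on something with over 40 N, if the wrist force passes 120 N, or if a joint passes its speed limit or range.

## Robot

A 7-joint arm with a two-finger parallel gripper is mounted at the origin on the work surface. World frame = base frame: x ahead of the robot, y to its left, z up, the work surface at z = 0. Lengths are in m, angles in rad, forces in N, time in s.
With the tool pointing down it reaches from about 0.425 to 0.925 m from the base axis. Payload 6.8 kg.
Tool frame: the origin (TCP) lies at the very end of the fingers, on their centre line; the grasp point (between the pads) lies 19 mm behind it; z points along the fingers, y is the line along which they close (so a half turn about z gives the same grasp; the last joint's range is limited). The gripper opens to 85 mm and grips with 20 to 120 N. Pads are 22 mm wide; open, the fingers measure 114 mm over their backs; the gripper's body (76 mm by 85 mm) begins 54 mm behind the grasp point. The pads swing forward as they close: fully open they stand 13 mm farther back than shut.
Start: joints at [-1.245, 0.477, 0.022, 1.555, -0.011, 1.109, -0.083], TCP at [0.284, 0.612, 0.231] pointing down, gripper open.
Joint ranges: [-2.96, 2.96], [-0.34, 2.1], [-1.41, 1.46], [0.24, 2.44], [-1.37, 4.51], [0.17, 1.92], [-2.96, 2.96]. Speed limits (rad/s): [2.39, 2.39, 3.14, 3.14, 3.14, 3.14, 3.14].

## Interface

Orientations are given as a unit quaternion [w, x, y, z].
In Python, from station import bot gives the robot as it stands. The module is installed in compiled form; this text tells all that it offers.
- The arm moves only by the shell command python3 -m jog 'ROWS' [OPENING] [FORCE]. ROWS is JSON, a list of rows, each a list of 4 numbers: the shift along the tool's x, y, z in cm, then the turn about the tool's z in rad. In form: [[x, y, z, spin], ...]. A call has 1 to 20 rows; each row is the pose to reach, as a shift and turn from the pose commanded when the call began, along the tool's axes at that moment; what a row does not reach only later rows make up. A row lasts 1/12 s, in which the tool goes at most 41.7 mm and 7.16 degrees, less where a joint would pass 70% of its speed; a pose out of reach is approached as far as the arm can. A call with a gripper value outside its range is refused whole. OPENING is the closure, from -1 (fully open) to 1 (shut), set as the call begins (- or left out, the last holds). The fingers move at their own pace and stop on an object; FORCE is the grip in N (left out, the last holds). Time passes only in rows, so rows that repeat a pose let the fingers close. It gives the time, the measured TCP pose, the force, the opening and the grip force at its end, in the units of the state.
- bot.get_obs(): the state, without advancing time (a new reading comes with each control period).
- bot.read_camera(name): name is "scene" or "side" or "wrist"; returns a dict with "pixels" (400x640x3 uint8, red, green, blue), "depth" (400x640 float32, m along the optical axis (not along the pixel's ray), 0 where there is no reading), "fovy" (degrees; the focal length in pixels is half the picture's height over the tangent of half this angle, whatever the lens; pixels are square), "cx", "cy" (the principal point, pixels), "pose" (4x4, takes a point from camera to world coordinates). Camera axes: x right, y down, z forward; pixel columns grow to the right and rows downward; lengths in m; the calibration is good to about 2 mm. The wrist camera is an equidistant fisheye: a pixel r from the principal point sees the ray r / f radians off the axis. A picture is of the moment at which its call begins.
- bot.hand_in(): hands the job in; it is judged then, once.
The state is a dict: "t": time; "q": joint angles; "joint_vel": joint speeds; "joint_torque": joint torques, N m; "eef_pos": TCP position; "tool_rot": TCP orientation; "contact_force": force on the tool from outside, world axes, zero at the start; "torque": the same for the moment, N m; "gripper_width": opening from 0.0 (shut) to 1.0 (fully open); "grasp_force": force on a finger pad.
Only numpy, scipy, OpenCV 4.12 (cv2) and the standard library are available. Lean on these libraries where they do the work, as an engineer would, in place of code of your own. Each camera call takes 0.05 s, during which the arm holds its last target. There are 200 camera calls.

## Working session

There is one attempt and no reset: what is moved stays moved. The work goes in short steps, Python scripts to look and compute and a shell command to move; the robot and the scene stay as the last step left them, time stands still between calls to the robot, and variables do not carry over. Pictures are saved under pics/ and viewed, at most 14 in all, crops included, and the job is handed in when it is done.

```bash
mkdir -p pics; cat > h.py <<'E'
import numpy as np, cv2
from station import bot
def cam(n,save=None):
    c=bot.read_camera(n)
    if save: cv2.imwrite('pics/'+save,c['pixels'][:,:,::-1])
    np.savez('/tmp/'+n,**c)
    return c
def world(c):
    H,W=c['depth'].shape; f=H/2/np.tan(np.radians(c['fovy'])/2)
    u,v=np.meshgrid(np.arange(W),np.arange(H)); x=(u-c['cx'])/f;y=(v-c['cy'])/f
    d=c['depth']; P=np.stack([x*d,y*d,d],-1)
    return P@c['pose'][:3,:3].T+c['pose'][:3,3]
E
python3 - <<'E'
from h import *
for n in('scene','side','wrist'):
    c=cam(n,n+'0.png');print(n,c['fovy'],c['cx'],c['cy'],np.round(c['pose'],3).tolist())
o=bot.get_obs();print({k:np.round(v,3) for k,v in o.items()})
E
```

```text
scene 46.813668169006625 310.40143233562463 200.47492589238738 [[-0.254, 0.763, -0.594, 1.133], [0.967, 0.196, -0.162, 0.173], [-0.007, -0.615, -0.788, 0.899], [0.0, 0.0, 0.0, 1.0]]
side 49.4127542586034 317.82658120531795 200.7045217330036 [[0.917, -0.277, 0.288, 0.179], [-0.399, -0.629, 0.667, -0.772], [-0.003, -0.726, -0.687, 0.81], [0.0, 0.0, 0.0, 1.0]]
wrist 65.70646984690485 323.3810953666386 200.81925964263186 [[0.421, 0.871, 0.254, 0.219], [0.907, -0.404, -0.119, 0.643], [-0.001, 0.281, -0.96, 0.375], [0.0, 0.0, 0.0, 1.0]]
{'t': np.float64(0.15), 'q': array([-1.245,  0.478,  0.022,  1.556, -0.012,  1.109, -0.083]), 'joint_vel': array([ 0.002, -0.003, -0.   , -0.003, -0.001, -0.   ,  0.001]), 'joint_torque': array([ 2.0000e-03, -5.9692e+01,  1.6100e+00, -2.8149e+01,  1.3000e-02,
        7.0000e-03, -0.0000e+00]), 'eef_pos': array([0.284, 0.612, 0.231]), 'tool_rot': array([-0.   ,  0.215,  0.977, -0.001]), 'contact_force': array([-0.41 , -0.676,  0.801]), 'torque': array([0.049, 0.025, 0.06 ]), 'grasp_force': np.float64(0.0), 'gripper_width': np.float64(0.994)}
```

View pics/scene0.png

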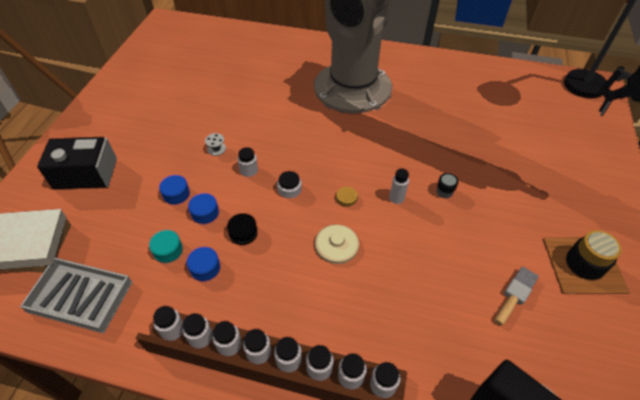

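View pics/side0.png

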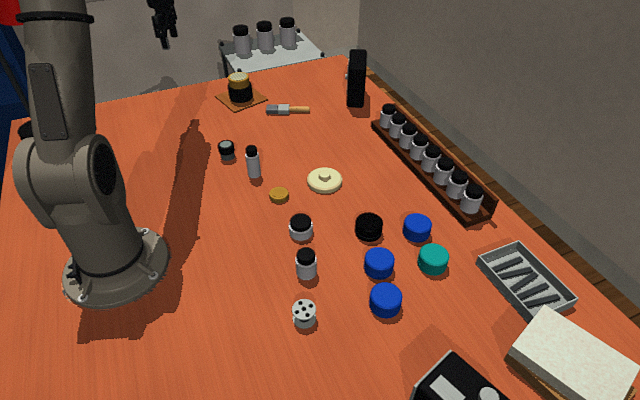

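The scene view shows the spool at (215,144), medium canister (247,161), squat canister (289,184), brass cap (346,197), tall canister (400,187), loupe (448,184) and lid (337,243). The weight candidates are blue (174,189), (203,208), (203,264), turquoise (165,246) and black (242,229). Only the black one fits "all-black". I'll confirm it in a crop and measure.

```bash
python3 - <<'E'
from h import *
from scipy.optimize import least_squares
S=np.load('/tmp/scene.npz');D=np.load('/tmp/side.npz')
cv2.imwrite('pics/crop1.png',cv2.resize(S['pixels'][130:290,145:475,::-1],None,fx=2.4,fy=2.4,interpolation=cv2.INTER_CUBIC))
W=[world(S),world(D)]
for w in W:
    m=(abs(w[...,0]-.6)<.15)&(abs(w[...,1])<.3); print('table z',np.median(w[...,2][m]))
obj=dict(spool=((215,144),.036,.025),medium=((247,161),.066,.020),squat=((289,184),.042,.026),cap=((346,197),.016,.026),tall=((400,175),.095,.015),loupe=((448,180),.046,.024),lid=((337,245),.018,.05),knob=((337,239),.030,.017),weight=((242,225),.038,.031),b1=((174,186),.038,.031),b2=((203,204),.038,.031),b3=((203,260),.038,.031),t=((165,242),.038,.031))
for n,((u,v),h,r) in obj.items():
    p0=np.median(W[0][v-2:v+3,u-2:u+3].reshape(-1,3),0)
    out=[]
    for w in W:
        P=w.reshape(-1,3); m=(np.hypot(*(P[:,:2]-p0[:2]).T)<r*1.6+.008)&(abs(P[:,2]-h)<.005); P=P[m]
        c=(np.array(cv2.minEnclosingCircle(P[:,:2].astype(np.float32))[0]) if len(P) else np.zeros(2)); mid=(P.min(0)+P.max(0))[:2]/2 if len(P) else c
        med=P.mean(0) if len(P) else np.zeros(3)
        out.append((len(P),*np.round(c,4),*np.round(mid,4),*np.round(med,4)))
    print(n,np.round(p0,3)); [print('   ',*o) for o in out]
E
```

```text
table z 0.0008946860391734757
table z 0.0016317679221177772
spool [ 0.363 -0.293  0.036]
    208 0.3491 -0.3023 0.3484 -0.3027 0.3493 -0.302 0.0363
    411 0.3475 -0.3041 0.3475 -0.3041 0.3471 -0.3056 0.0369
medium [ 0.416 -0.184  0.054]
    168 0.3991 -0.1923 0.3992 -0.1919 0.4003 -0.1917 0.0659
    218 0.3973 -0.1944 0.3971 -0.194 0.3969 -0.1961 0.0666
squat [ 0.453 -0.064  0.043]
    293 0.4348 -0.0712 0.4343 -0.0721 0.4363 -0.0705 0.0423
    280 0.432 -0.0748 0.4322 -0.0751 0.4317 -0.0758 0.0426
cap [0.438 0.074 0.017]
    299 0.4274 0.0736 0.4284 0.0733 0.4299 0.0739 0.0164
    215 0.4258 0.0709 0.4259 0.0709 0.4252 0.0684 0.0168
tall [0.404 0.189 0.095]
    119 0.3956 0.1935 0.3958 0.1928 0.3978 0.1932 0.0949
    74 0.3939 0.1904 0.3942 0.1903 0.3932 0.1884 0.0951
loupe [0.348 0.305 0.048]
    248 0.3476 0.3039 0.3477 0.3056 0.349 0.3055 0.0467
    145 0.3429 0.3029 0.3438 0.303 0.3436 0.2996 0.0468
lid [0.581 0.084 0.025]
    1077 0.5682 0.0794 0.5676 0.08 0.5717 0.0807 0.018
    554 0.5652 0.0764 0.5643 0.0761 0.5625 0.0708 0.0186
knob [0.571 0.081 0.031]
    134 0.5673 0.0814 0.5673 0.0794 0.5693 0.0807 0.0301
    74 0.5643 0.0787 0.5642 0.0775 0.564 0.0753 0.0304
weight [ 0.592 -0.135  0.039]
    575 0.5908 -0.1385 0.5905 -0.1385 0.5917 -0.1374 0.0381
    454 0.586 -0.141 0.5874 -0.1412 0.5858 -0.1434 0.0385
b1 [ 0.525 -0.335  0.038]
    477 0.5212 -0.3402 0.5211 -0.3404 0.5226 -0.3394 0.0381
    718 0.5262 -0.3284 0.5185 -0.3279 0.5175 -0.3445 0.0385
b2 [ 0.558 -0.245  0.039]
    527 0.5555 -0.2477 0.5568 -0.2485 0.5591 -0.2468 0.0382
    556 0.5549 -0.2513 0.5554 -0.2518 0.5534 -0.253 0.0385
b3 [ 0.699 -0.186  0.039]
    673 0.6984 -0.1889 0.6985 -0.1889 0.6997 -0.1877 0.0382
    452 0.6959 -0.1914 0.6965 -0.1916 0.6937 -0.1938 0.0386
t [ 0.677 -0.286  0.038]
    627 0.6769 -0.289 0.677 -0.2887 0.6786 -0.2873 0.038
    548 0.6754 -0.2913 0.6746 -0.2917 0.6734 -0.293 0.0387
```

View pics/crop1.png

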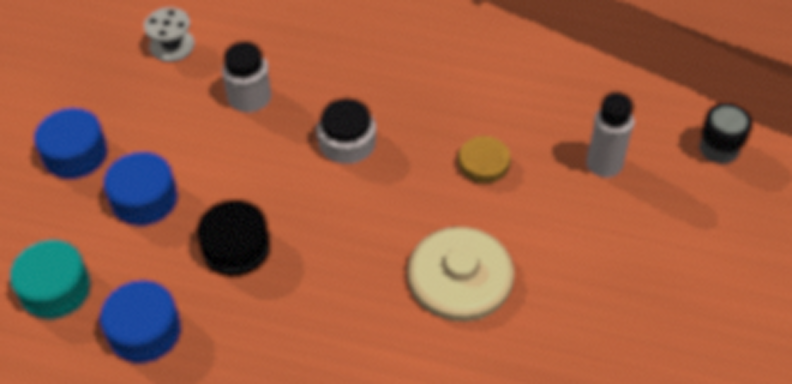

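The crop confirms that the plain all-black disc at (242,229) in the scene view is the iron weight. It also measures 0.220 m from the lid, as specified. 

Averaging the two cameras gives these targets:

| Item | x (m) | y (m) |
|---|---|---|
| Tall canister | 0.5775 | -0.0305 |
| Spool | 0.5545 | 0.188 |
| Squat canister | 0.687 | -0.019 |
| Cap | 0.589 | -0.140 |

First I'll turn the tool so that tool y = world x and tool x = world y, and hover over the tall canister.

```bash
python3 -m jog '[[-27.7,-33.5,6,1.138],[-27.7,-33.5,6,1.138],[-27.7,-33.5,6,1.138],[-27.7,-33.5,6,1.138],[-27.7,-33.5,6,1.138],[-27.7,-33.5,6,1.138],[-27.7,-33.5,6,1.138],[-27.7,-33.5,6,1.138],[-27.7,-33.5,6,1.138],[-27.7,-33.5,6,1.138],[-27.7,-33.5,6,1.138],[-27.7,-33.5,6,1.138],[-27.7,-33.5,6,1.138],[-27.7,-33.5,6,1.138],[-27.7,-33.5,6,1.138],[-27.7,-33.5,6,1.138]]' -1 40; python3 -c "
from h import *
o=bot.get_obs();print(o['eef_pos'],o['tool_rot'],o['q'],o['contact_force'])"
```

```text
t: 1.48
eef_pos: [0.3941, 0.1935, 0.1714]
tool_rot: [-0.0, 0.707, 0.708, 0.0]
contact_force: [-0.7, 0.0, 0.9]
gripper_width: 1.0
grasp_force: 0.0
[0.39405105 0.19347816 0.17140008] [-3.97024914e-05  7.06567584e-01  7.07645543e-01  1.79882683e-04] [-0.9376761   0.16484124  0.37786065  2.17762131 -0.08374144  0.81198915
 -0.50527829] [-0.65282276  0.02614335  0.8867395 ]
```

```bash
python3 -m jog '[[-0.15,0.05,4,0],[-0.15,0.05,7,0],[-0.15,0.05,10,0],[-0.15,0.05,12.5,0],[-0.15,0.05,14,0],[-0.15,0.05,14,0],[-0.15,0.05,14,0]]' -1 40 && python3 -m jog '[[0,0,0,0],[0,0,0,0],[0,0,0,0],[0,0,0,0],[0,0,0,0],[0,0,0,0],[0,0,0,0],[0,0,0,0],[0,0,0,0],[0,0,0,0]]' 1 40; python3 -c "
from h import *
cam('wrist','w1.png');cam('side')"
```

```text
t: 2.07
eef_pos: [0.3943, 0.1909, 0.0309]
tool_rot: [-0.0, 0.707, 0.707, -0.001]
contact_force: [0.5, 0.2, -0.0]
gripper_width: 0.999
grasp_force: 0.0
t: 2.9
eef_pos: [0.3953, 0.1911, 0.0323]
tool_rot: [-0.0, 0.707, 0.707, 0.001]
contact_force: [-1.3, -0.9, 7.2]
gripper_width: 0.436
grasp_force: 39.2
```

View pics/w1.png

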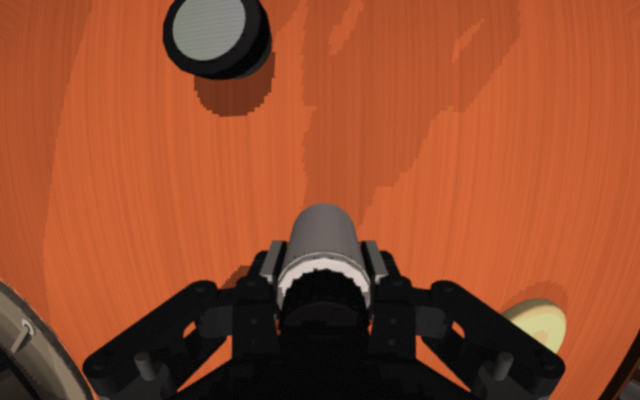

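The wrist view shows the tall canister held between the pads at about (325,260), with the loupe clear at (215,30). Next I'll lift, carry and lower it.

```bash
python3 -m jog '[[0,0,-3,0],[0,0,-6,0],[0,0,-8,0],[-1.5,1.2,-8,0],[-3.5,2.9,-8,0],[-6,5,-8,0],[-8.5,7,-8,0],[-11,9.1,-8,0],[-13.5,11.2,-8,0],[-16,13.3,-8,0],[-18.5,15.3,-8,0],[-20.3,16.8,-8,0],[-21.6,17.8,-8,0],[-22.1,18.3,-8,0],[-22.1,18.3,-8,0],[-22.1,18.3,-8,0],[-22.1,18.3,-6,0],[-22.1,18.3,-4,0],[-22.1,18.3,-2,0],[-22.1,18.3,-2,0]]' 1 40; python3 -c "
from h import *
o=bot.get_obs();print(o['eef_pos'],o['tool_rot'])
cam('side','s1.png');cam('wrist')"
```

```text
t: 4.67
eef_pos: [0.574, -0.0282, 0.0481]
tool_rot: [-0.003, 0.706, 0.708, -0.002]
contact_force: [-1.1, 0.1, -0.8]
gripper_width: 0.431
grasp_force: 40.4
[ 0.57397642 -0.02823233  0.04809858] [-0.00267084  0.70649193  0.70771293 -0.00210224]
```

View pics/s1.png

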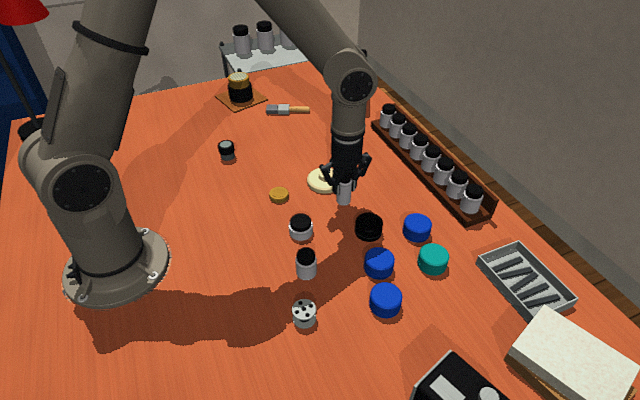

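The tall canister hangs upright at (343,190) in the side view, between the weight and the lid. I'll lower it, open and rise.

```bash
python3 -m jog '[[0,0,0.6,0],[0,0,1.2,0],[0,0,1.6,0],[0,0,1.9,0],[0,0,1.9,0],[0,0,1.9,0],[0,0,2,0],[0,0,2,0]]' 1 40; python3 -m jog '[[0,0,0,0],[0,0,0,0],[0,0,0,0],[0,0,0,0],[0,0,0,0],[0,0,0,0],[0,0,-2,0],[0,0,-5,0],[0,0,-8,0],[0,0,-12,0],[0,0,-14,0],[0,0,-14,0]]' -1 40; python3 -c "
from h import *
o=bot.get_obs();print(o['eef_pos'],o['tool_rot'])
for n in('scene','side'):
    P=world(cam(n,n+'2.png')).reshape(-1,3)
    m=(np.hypot(P[:,0]-.5775,P[:,1]+.0305)<.03)&(abs(P[:,2]-.095)<.005);P=P[m];print(len(P),(P.min(0)+P.max(0))/2)
"
```

```text
t: 5.43
eef_pos: [0.5777, -0.0307, 0.0323]
tool_rot: [-0.0, 0.708, 0.707, 0.0]
contact_force: [-3.6, 0.4, 10.1]
gripper_width: 0.435
grasp_force: 41.5
t: 6.43
eef_pos: [0.5807, -0.031, 0.1764]
tool_rot: [0.003, 0.708, 0.707, 0.003]
contact_force: [0.3, -0.1, -0.6]
gripper_width: 0.997
grasp_force: 0.0
[ 0.58065923 -0.03096151  0.17636002] [0.00275193 0.70762509 0.70657444 0.00342281]
142 [ 0.57878311 -0.02820897  0.09445359]
90 [ 0.57627388 -0.0301557   0.09427776]
```

The tall canister stands at about (0.5775, -0.029), which is on target. Next is the squat canister.

```bash
python3 -m jog '[[-1,-3,0,0],[-2,-6.5,0,0],[-3,-10,1,0],[-4,-13,3,0],[-4.2,-14.4,5,0],[-4.2,-14.4,8,0],[-4.2,-14.4,9,0],[-4.2,-14.4,9,0],[-4.2,-14.4,9,0],[-4.2,-14.4,9,0]]' -1 40; python3 -c "
from h import *
o=bot.get_obs();print(o['eef_pos'],o['q'])"
```

```text
t: 7.37
eef_pos: [0.4346, -0.0725, 0.0819]
tool_rot: [0.0, 0.707, 0.707, 0.0]
contact_force: [0.2, -0.4, -0.3]
gripper_width: 0.999
grasp_force: 0.0
[ 0.43457703 -0.07251234  0.08189677] [-0.33335764  0.34525563  0.42296618  2.2483277  -0.25189488  0.59016062
  0.27697036]
```

```bash
python3 -m jog '[[0,-0.1,2.5,0],[0,-0.1,5,0],[0,-0.1,6.8,0],[0,-0.1,7.7,0],[0,-0.1,7.7,0],[0,-0.1,7.7,0]]' -1 40; python3 -m jog '[[0,0,0,0],[0,0,0,0],[0,0,0,0],[0,0,0,0],[0,0,0,0],[0,0,0,0],[0,0,0,0],[0,0,0,0]]' 1 50;  python3 -m jog '[[0,0,-1,0],[0,0,-3,0],[0,0,-5,0],[0,0,-7,0],[0,0,-7,0],[0,0,-7,0]]' 1 50; python3 -c "
from h import *
cam('wrist','w3.png')"
```

```text
t: 7.87
eef_pos: [0.4332, -0.0726, 0.0049]
tool_rot: [0.0, 0.707, 0.707, 0.0]
contact_force: [-0.3, 0.5, -0.3]
gripper_width: 0.998
grasp_force: 0.0
t: 8.53
eef_pos: [0.4334, -0.0724, 0.0056]
tool_rot: [0.001, 0.707, 0.707, 0.001]
contact_force: [-2.2, 0.6, 9.9]
gripper_width: 0.688
grasp_force: 51.4
t: 9.03
eef_pos: [0.4334, -0.0722, 0.0756]
tool_rot: [0.001, 0.707, 0.707, 0.001]
contact_force: [0.8, -0.8, -1.1]
gripper_width: 0.68
grasp_force: 54.3
```

View pics/w3.png

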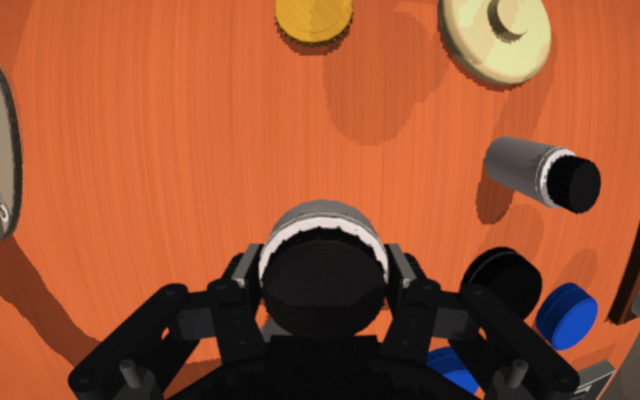

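The squat canister is held at (325,270), and the tall canister stands at (545,175). I'll carry the squat one high over the tall one.

```bash
python3 -m jog '[[0,0,-3,0],[0,0,-6,0],[0.2,1,-8,0],[0.6,3,-8,0],[1.2,5.5,-8,0],[1.7,8,-8,0],[2.2,10.5,-8,0],[2.7,13,-8,0],[3.3,15.5,-8,0],[3.8,18,-8,0],[4.3,20.5,-8,0],[4.8,23,-8,0],[5.2,24.6,-8,0],[5.3,25.4,-8,0],[5.3,25.4,-8,0],[5.3,25.4,-6,0],[5.3,25.4,-3,0],[5.3,25.4,0,0],[5.3,25.4,3,0],[5.3,25.4,3,0]]' 1 50; python3 -m jog '[[0,0,1,0],[0,0,2.2,0],[0,0,3,0],[0,0,3.5,0],[0,0,3.8,0],[0,0,3.9,0],[0,0,3.9,0],[0,0,3.9,0]]' 1 50
```

```text
t: 10.75
eef_pos: [0.6802, -0.0198, 0.0377]
tool_rot: [-0.004, 0.708, 0.707, -0.004]
contact_force: [-2.0, 1.2, -2.6]
gripper_width: 0.687
grasp_force: 54.5
t: 11.42
eef_pos: [0.687, -0.0197, 0.0059]
tool_rot: [0.0, 0.707, 0.707, 0.0]
contact_force: [-0.6, -0.9, -0.5]
gripper_width: 0.682
grasp_force: 54.5
```

```bash
python3 -m jog '[[0,0,0,0],[0,0,0,0],[0,0,0,0],[0,0,0,0],[0,0,0,0],[0,0,-3,0],[0,0,-7,0],[0,0,-11,0],[0,0,-15,0],[0,0,-16,0],[0,0,-16,0]]' -1 40;python3 -m jog '[[1,-3,0,0],[2.3,-6.5,0,0],[3.6,-10,0,0],[4.8,-13.5,0,0],[6,-17,1,0],[7.2,-20.5,3,0],[8.4,-24,5,0],[9.2,-26,8,0],[9.2,-26,10,0],[9.2,-26,10,0],[9.2,-26,10,0]]' -1 40; python3 -c "
from h import *
o=bot.get_obs();print(o['eef_pos'],o['tool_rot'])
for n in('scene','side'):
    P0=world(cam(n,n+'3.png')).reshape(-1,3)
    for c,h in(((.687,-.019),.042),((.5775,-.03),.095),((.427,.072),.016),((.589,-.14),.038)):
        P=P0[(np.hypot(P0[:,0]-c[0],P0[:,1]-c[1])<.04)&(abs(P0[:,2]-h)<.005)];print(len(P),(P.min(0)+P.max(0))/2 if len(P) else 0)
cam('wrist','w4.png')
"
```

```text
t: 12.33
eef_pos: [0.6892, -0.0201, 0.1702]
tool_rot: [0.003, 0.708, 0.707, 0.003]
contact_force: [0.8, 0.1, 0.5]
gripper_width: 1.003
grasp_force: 0.0
t: 13.25
eef_pos: [0.4259, 0.0721, 0.0646]
tool_rot: [-0.0, 0.708, 0.707, -0.001]
contact_force: [1.4, 0.5, 0.8]
gripper_width: 0.999
grasp_force: 0.0
[0.42588884 0.0721009  0.06458316] [-3.39261524e-04  7.07508966e-01  7.06703001e-01 -1.34784498e-03]
446 [ 0.68727742 -0.01860571  0.04200058]
139 [ 0.57923045 -0.02782956  0.09483993]
240 [0.42816724 0.07389623 0.0157852 ]
578 [ 0.59016986 -0.13837767  0.03802683]
215 [ 0.68550943 -0.02115089  0.04170419]
87 [ 0.57620865 -0.03068488  0.09459501]
214 [0.42459101 0.07038262 0.01601987]
447 [ 0.58721623 -0.14097647  0.03795278]
```

View pics/w4.png

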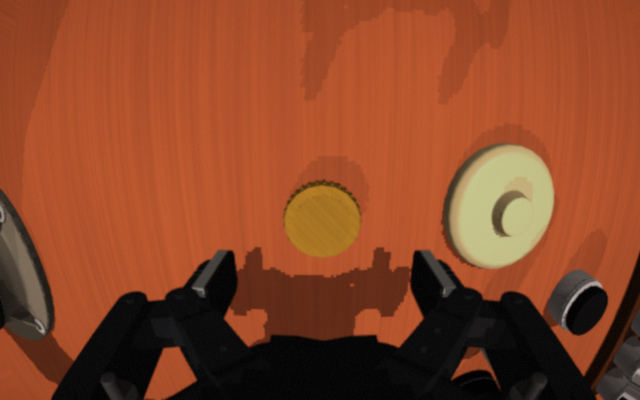

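The squat canister is at (0.686, -0.020), on target. The brass cap is centred between the open fingers at (322,218).

```bash
python3 -m jog '[[0,0.05,2,0],[0,0.05,4,0],[0,0.05,5.3,0],[0,0.05,6.1,0],[0,0.05,6.1,0],[0,0.05,6.2,0],[0,0.05,6.2,0]]' -1 40; python3 -m jog '[[0,0,0,0],[0,0,0,0],[0,0,0,0],[0,0,0,0],[0,0,0,0],[0,0,0,0],[0,0,0,0],[0,0,0,0]]' 1 40;  python3 -m jog '[[0,0,-1,0],[0,0,-3,0],[0,0,-5,0],[0,0,-7,0],[0,0,-8,0],[0,0,-8,0],[0,0,-8,0]]' 1 40; python3 -c "
from h import *
for n in('scene','side'):
    P0=world(cam(n)).reshape(-1,3)
c=cam('wrist'); cv2.imwrite('pics/w5.png',cv2.resize(c['pixels'][150:350,160:480,::-1],None,fx=2.4,fy=2.4))
"
```

```text
t: 13.98
eef_pos: [0.428, 0.0726, 0.004]
tool_rot: [0.0, 0.708, 0.707, 0.001]
contact_force: [0.8, -0.3, 0.4]
gripper_width: 1.002
grasp_force: 0.0
t: 14.65
eef_pos: [0.4275, 0.0728, 0.0041]
tool_rot: [0.0, 0.707, 0.707, 0.001]
contact_force: [-2.3, -0.4, 11.1]
gripper_width: 0.591
grasp_force: 39.6
t: 15.23
eef_pos: [0.4272, 0.073, 0.0835]
tool_rot: [0.0, 0.707, 0.707, 0.001]
contact_force: [-0.6, -0.3, -1.3]
gripper_width: 0.585
grasp_force: 42.0
```

View pics/w5.png

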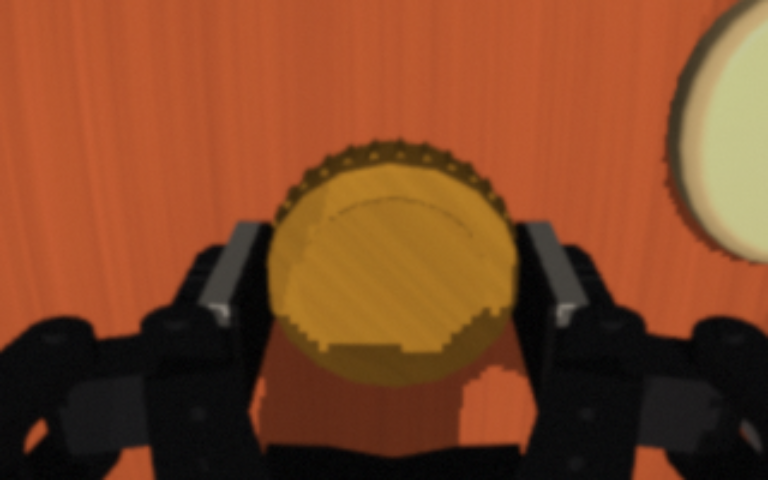

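The cap is held level and central at (393,260). I'll go round the tall canister, first sideways and then forward, to the weight.

```bash
python3 -m jog '[[-1.5,0.3,-2,0],[-4,1,-4,0],[-7,1.5,-4,0],[-10,2,-4,0],[-13,2.5,-4,0],[-16,3,-4,0],[-18.5,4,-4,0],[-20,6,-4,0],[-21,8.5,-4,0],[-21.2,11,-4,0],[-21.2,13,-4,0],[-21.2,14.8,-4,0],[-21.2,15.8,-4,0],[-21.2,16.2,-3,0],[-21.2,16.2,-1,0],[-21.2,16.2,1,0],[-21.2,16.2,2,0],[-21.2,16.2,2.5,0],[-21.2,16.2,2.5,0],[-21.2,16.2,2.5,0]]' 1 40; python3 -c "
from h import *
o=bot.get_obs();print(o['eef_pos'],o['tool_rot'])"
```

```text
t: 17.05
eef_pos: [0.5887, -0.1398, 0.0585]
tool_rot: [-0.0, 0.708, 0.707, -0.0]
contact_force: [-0.1, 0.3, -0.1]
gripper_width: 0.586
grasp_force: 42.1
[ 0.58873226 -0.13981287  0.05845564] [-2.29647166e-05  7.07593541e-01  7.06619682e-01 -7.67582312e-05]
```

```bash
python3 -m jog '[[0.05,0,0.5,0],[0.05,0,1,0],[0.05,0,1.3,0],[0.05,0,1.5,0],[0.05,0,1.6,0],[0.05,0,1.6,0],[0.05,0,1.6,0]]' 1 40; python3 -m jog '[[0,0,0,0],[0,0,0,0],[0,0,0,0],[0,0,0,0],[0,0,0,0],[0,0,0,0],[0,0,-2,0],[0,0,-5,0],[0,0,-8,0],[0,0,-10,0],[0,0,-10,0]]' -1 40; python3 -c "
from h import *
o=bot.get_obs();print(o['eef_pos'],o['tool_rot'])
for n in('scene','side'):
    P0=world(cam(n,n+'6.png')).reshape(-1,3)
    for c,h in(((.589,-.14),.054),((.589,-.14),.038)):
        P=P0[(np.hypot(P0[:,0]-c[0],P0[:,1]-c[1])<.04)&(abs(P0[:,2]-h)<.005)];print(len(P),(P.min(0)+P.max(0))/2 if len(P) else 0, P[:,2].mean(), P[:,2].std())
c=cam('wrist','w6.png')
"
```

```text
t: 17.63
eef_pos: [0.589, -0.1392, 0.0424]
tool_rot: [0.0, 0.707, 0.707, 0.0]
contact_force: [-0.7, 0.5, 0.0]
gripper_width: 0.582
grasp_force: 42.2
t: 18.55
eef_pos: [0.5916, -0.1401, 0.1469]
tool_rot: [0.003, 0.708, 0.707, 0.002]
contact_force: [0.6, 0.1, 0.4]
gripper_width: 1.0
grasp_force: 0.0
[ 0.5916371  -0.1401437   0.14688331] [0.00297408 0.7076522  0.70655065 0.00238734]
363 [ 0.58997538 -0.1378899   0.05400898] 0.054491100918718706 0.0019253297666206566
202 [ 0.59112017 -0.13852096  0.03774523] 0.03763737223786836 0.0021128446580622458
275 [ 0.58706708 -0.13975656  0.05379767] 0.05500832088414877 0.0017509430754915276
178 [ 0.58719894 -0.14225531  0.03818331] 0.03800729144466196 0.0021827534041370207
```

View pics/w6.png

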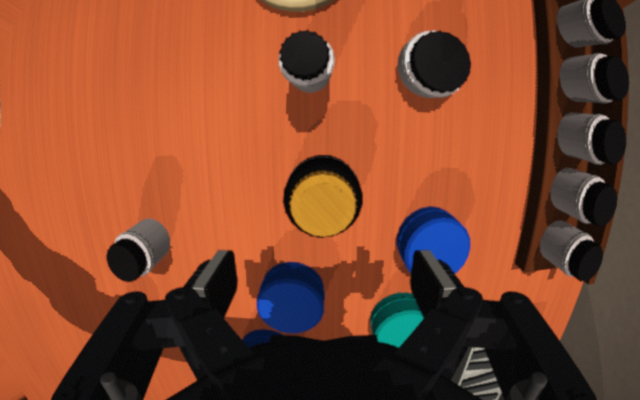

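The cap at (322,205) sits flat and central on the weight, about 1 mm off. Next is the spool.

```bash
python3 -m jog '[[-2,-3,0,0],[-4.2,-6.2,0,0],[-6.4,-9.5,0,0],[-8.6,-12.7,0,0],[-10.8,-16,0,0],[-13,-19.3,1,0],[-15,-22.3,3,0],[-16.3,-24.1,5,0],[-16.3,-24.1,7,0],[-16.3,-24.1,7,0],[-16.3,-24.1,7,0],[-16.3,-24.1,7,0]]' -1 40; python3 -c "
from h import *
o=bot.get_obs();print(o['eef_pos'],o['tool_rot'],o['q'])
c=cam('wrist','w7.png')"
```

```text
t: 19.7
eef_pos: [0.3484, -0.3015, 0.0724]
tool_rot: [-0.0, 0.707, 0.707, -0.0]
contact_force: [1.0, 0.2, -0.5]
gripper_width: 0.997
grasp_force: 0.0
[ 0.34835428 -0.30153637  0.07241087] [-2.14389998e-04  7.07034072e-01  7.07179444e-01 -9.29386074e-05] [ 0.1612704   0.40804786  0.5061248   2.2125606  -0.34925886  0.5965929
  0.92483451]
```

View pics/w7.png

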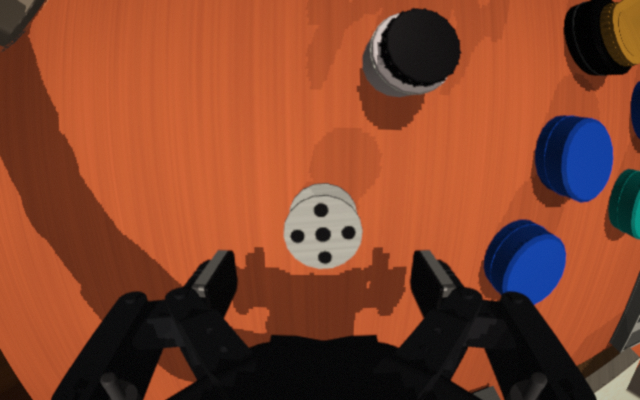

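```bash
python3 -m jog '[[-0.15,0,2,0],[-0.15,0,4,0],[-0.15,0,5.4,0],[-0.15,0,6,0],[-0.15,0,6,0],[-0.15,0,6,0]]' -1 40; python3 -m jog '[[0,0,0,0],[0,0,0,0],[0,0,0,0],[0,0,0,0],[0,0,0,0],[0,0,0,0],[0,0,0,0],[0,0,0,0]]' 1 40;  python3 -m jog '[[0,0,-1,0],[0,0,-3,0],[0,0,-5,0],[0,0,-7,0],[0,0,-8,0],[0,0,-8,0],[0,0,-8,0]]' 1 40; python3 -c "
from h import *
c=cam('wrist'); cv2.imwrite('pics/w8.png',cv2.resize(c['pixels'][150:350,160:480,::-1],None,fx=2.4,fy=2.4))
"
```

```text
t: 20.25
eef_pos: [0.3484, -0.3034, 0.0129]
tool_rot: [0.0, 0.707, 0.707, 0.0]
contact_force: [-0.2, -0.3, 0.8]
gripper_width: 1.002
grasp_force: 0.0
t: 20.92
eef_pos: [0.3483, -0.3036, 0.0133]
tool_rot: [0.001, 0.707, 0.707, 0.0]
contact_force: [-0.5, 2.3, 10.8]
gripper_width: 0.562
grasp_force: 39.4
t: 21.5
eef_pos: [0.3481, -0.3032, 0.0926]
tool_rot: [0.001, 0.707, 0.707, 0.0]
contact_force: [-0.7, 0.6, -1.2]
gripper_width: 0.556
grasp_force: 41.3
```

View pics/w8.png

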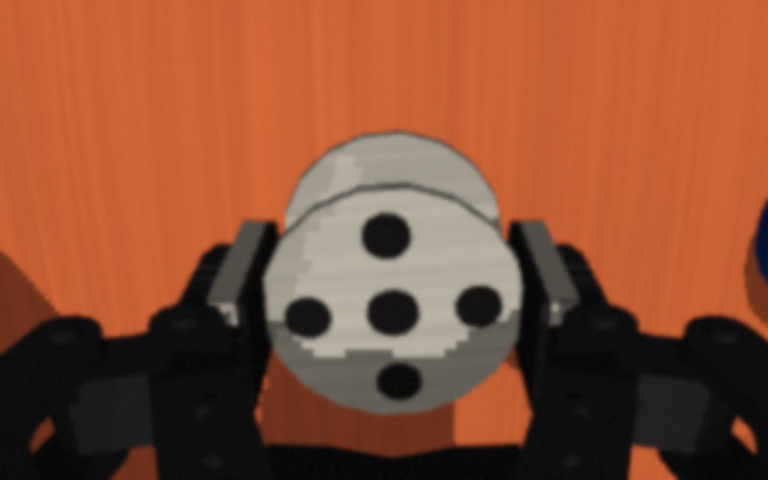

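The spool is held upright at (393,290). I'll carry it over to the far side of the lid.

```bash
python3 -m jog '[[0,0,-3,0],[1,0.4,-5,0],[3,1.3,-5,0],[6,2.5,-5,0],[9,3.8,-5,0],[12.3,5.2,-5,0],[15.6,6.5,-5,0],[19,8,-5,0],[22.4,9.4,-5,0],[25.8,10.8,-5,0],[29.2,12.2,-5,0],[32.6,13.7,-5,0],[36,15.1,-5,0],[39.4,16.5,-5,0],[42.5,17.8,-5,0],[45.5,19.1,-5,0],[47.8,20,-5,0],[49.1,20.6,-5,0],[49.1,20.6,-5,0],[49.1,20.6,-5,0]]' 1 40; python3 -m jog '[[0,0,3,0],[0,0,6,0],[0,0,9,0],[0,0,11,0],[0,0,11,0],[0,0,11,0],[0,0,11,0]]' 1 40; python3 -c "
from h import *
o=bot.get_obs();print(o['eef_pos'],o['tool_rot'])
c=cam('wrist','w9.png')"
```

```text
t: 23.22
eef_pos: [0.5536, 0.1868, 0.141]
tool_rot: [-0.0, 0.707, 0.707, -0.001]
contact_force: [0.1, -0.9, -1.1]
gripper_width: 0.557
grasp_force: 41.7
t: 23.8
eef_pos: [0.555, 0.1862, 0.0335]
tool_rot: [0.0, 0.708, 0.706, 0.0]
contact_force: [0.3, 0.5, -1.0]
gripper_width: 0.562
grasp_force: 41.7
[0.55496607 0.1861813  0.03350959] [4.22705097e-04 7.08140129e-01 7.06071662e-01 4.31295381e-04]
```

View pics/w9.png

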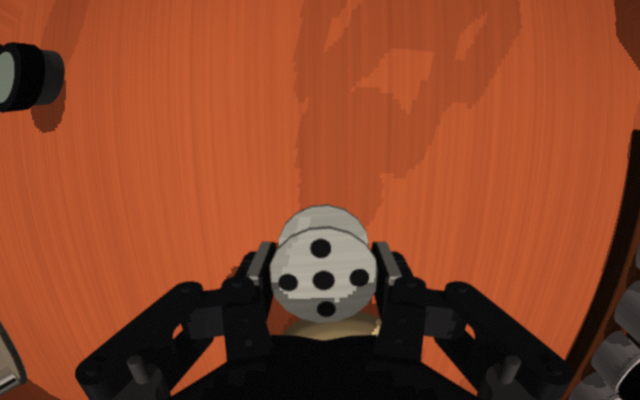

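Spool at (323,270) is clear of the lid at (335,325). I'll lower 2 cm, release and check everything.

```bash
python3 -m jog '[[0.15,0,0.7,0],[0.15,0,1.3,0],[0.15,0,1.8,0],[0.15,0,2,0],[0.15,0,2,0],[0.15,0,2,0]]' 1 40; python3 -m jog '[[0,0,0,0],[0,0,0,0],[0,0,0,0],[0,0,0,0],[0,0,0,0],[0,0,0,0],[0,0,-2,0],[0,0,-5,0],[0,0,-9,0],[0,0,-13,0],[3,-3,-16,0],[6,-5,-17,0],[9,-5,-17,0],[12,-5,-17,0],[15,-5,-17,0],[15,-5,-17,0],[15,-5,-17,0]]' -1 40; python3 -c "
from h import *
R=[]
for n in('scene','side'):
    P0=world(cam(n,n+'9.png')).reshape(-1,3)
    r=[]
    for c,h in(((.589,-.14),.038),((.589,-.14),.054),((.5775,-.03),.095),((.566,.079),.03),((.5545,.188),.036),((.687,-.019),.042),((.398,-.193),.066),((.3455,.3035),.046)):
        P=P0[(np.hypot(P0[:,0]-c[0],P0[:,1]-c[1])<.045)&(abs(P0[:,2]-h)<.005)]
        r.append((P.min(0)+P.max(0))/2)
    R.append(r)
m=np.mean(R,0);print(m.round(4))
w,cap,t,l,s,q=m[:6,:2];d=lambda a,b:round(float(np.hypot(*(a-b))),4)
print(d(w,l),d(t,w),d(t,l),d(s,l),d(s,w),d(q,t),d(q,w),d(q,l))
"
```

```text
t: 24.35
eef_pos: [0.5543, 0.1893, 0.0134]
tool_rot: [-0.0, 0.707, 0.707, 0.0]
contact_force: [-3.4, 0.2, 13.2]
gripper_width: 0.559
grasp_force: 42.5
t: 25.77
eef_pos: [0.5035, 0.3411, 0.1819]
tool_rot: [-0.0, 0.706, 0.708, -0.0]
contact_force: [0.1, -1.2, -0.0]
gripper_width: 1.001
grasp_force: 0.0
[[ 0.5894 -0.1407  0.0379]
 [ 0.5886 -0.1391  0.054 ]
 [ 0.5772 -0.0301  0.0945]
 [ 0.5658  0.0793  0.0302]
 [ 0.5543  0.1885  0.0362]
 [ 0.6857 -0.02    0.0418]
 [ 0.3987 -0.1929  0.0656]
 [ 0.3451  0.3047  0.046 ]]
0.2212 0.1113 0.1099 0.1098 0.331 0.1089 0.1544 0.1556
```

View pics/scene9.png

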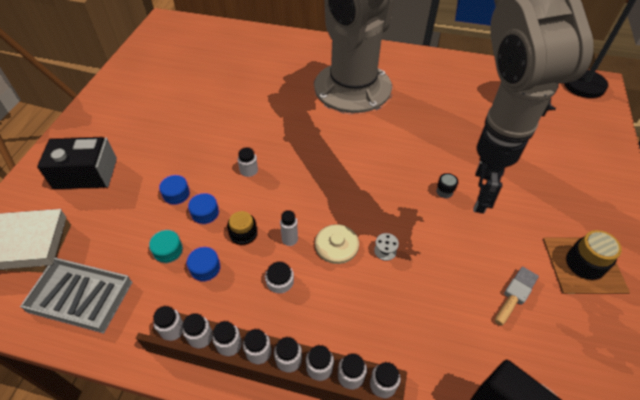

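The row runs weight and cap (242,228), tall canister (289,228), lid (337,243), spool (386,246), with the squat canister (279,277) behind. All spacings are within 2 mm and the arm is clear.

```bash
python3 -m jog '[[0,0,0,0],[0,0,0,0],[0,0,0,0],[0,0,0,0]]'; python3 -c "
from station import bot
print(bot.hand_in())"
```

```text
t: 26.2
eef_pos: [0.5046, 0.3382, 0.1824]
tool_rot: [0.0, 0.708, 0.706, 0.0]
contact_force: [0.3, 0.3, 0.6]
gripper_width: 0.998
grasp_force: 0.0
the job is handed in; nothing more can be done
None
```

The job is handed in after about 26 s of robot time; by my last measurements the cap is about 2 mm off the weight's centre, all spacings are within 2 mm of target, and nothing else moved, but no verdict came back.

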